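Find the shaft's flat and hold a belt pulley on it for its set screw

ROBOT

A 6-joint arm with a two-finger parallel gripper is mounted at the origin on a cart in front of the work surface, level with it; the furniture and walls round the work are solid. World frame = base frame: x ahead of the robot, y to its left, z up, the work surface at z = 0. Lengths are in m, angles in rad, forces in N, time in s.
With the tool pointing down it reaches from about 0.35 to 1 m from the base axis. Payload 7.1 kg.
Tool frame: the origin (TCP) lies between the finger pads; the fingertips stand 22 mm ahead of it and the grasp point (between the pads) lies 3 mm ahead of it; z points along the fingers, y is the line along which they close (so a half turn about z gives the same grasp; the last joint's range is limited). The gripper opens to 85 mm and grips with 20 to 120 N. Pads are 22 mm wide; open, the fingers measure 114 mm over their backs; the gripper's body (76 mm by 85 mm) begins 54 mm behind the grasp point. The pads swing forward as they close: fully open they stand 13 mm farther back than shut.
Start: joints at [1.104, 0.423, 1.63, -0, 1.089, -0.019], TCP at [0.271, 0.563, 0.253] pointing down, gripper open.
Joint ranges: [-3, 3], [-0.9, 2.11], [0.09, 2.58], [-1.31, 4.45], [0.11, 2.69], [-2.54, 2.54]. Speed limits (rad/s): [2.39, 2.39, 3.01, 3.14, 3.14, 3.14].

INTERFACE

Orientations are given as a rotation vector (axis times angle).
In Python, from rig import manip gives the robot as it stands. The module is installed in compiled form; this text tells all that it offers. Calls block until the motion is done:
- manip.move_to(position, orientation): joint-space move of the TCP to a pose.
- manip.servo_line(position, orientation=None, rate=0.15): straight line of the TCP; orientation=None keeps the orientation; rate is the mean speed in m/s.
- manip.set_joints(angles): joint-space move.
- manip.command_gripper(opening, f_grip=None): finger opening in m; f_grip is the grip in N (None keeps the last); returns when the fingers have stopped.
- manip.hold(seconds).
- manip.solve_ik(position, orientation): joint angles nearest the present ones, or None.
- manip.camera(name): name is "scene" or "side" or "wrist"; returns a dict with "image" (480x640x3 uint8, red, green, blue), "fx", "fy", "cx", "cy" (pixels), "cam_to_world" (4x4, takes a point from camera to world coordinates); the wrist camera has in their place "mount" (4x4, takes a point from camera to tool coordinates, whose origin is the TCP and whose axes are the flange's). Camera axes: x right, y down, z forward; pixel columns grow to the right and rows downward; lengths in m; the calibration is good to about 2 mm. The wrist camera is an equidistant fisheye: a pixel r from the principal point sees the ray r / f radians off the axis. A picture is of the moment at which its call begins: read the wrist's pose just before it. There is no depth.
A pose or a line that the arm cannot do raises manip.IKError and nothing moves.
- manip.sign_off(): hands the job in; it is judged then, once.
Readings, each from a call of its own:
- manip.get_time(): time.
- manip.get_joint_positions(): joint angles.
- manip.get_joint_vel(): joint speeds.
- manip.get_tau(): joint torques, N m.
- manip.get_position(): TCP position.
- manip.get_ee_rot(): TCP orientation.
- manip.get_contact_force(): force on the tool from outside, world axes, zero at the start.
- manip.get_torque(): the same for the moment, N m.
- manip.get_width(): finger opening in m.
- manip.get_grip_force(): force on a finger pad.
Only numpy, scipy, OpenCV 4.12 (cv2) and the standard library are available. Lean on these libraries where they do the work, as an engineer would, in place of code of your own. Each camera call takes 0.05 s, during which the arm holds its last target. There are 200 camera calls.

TASK

Secure the bench drive on its foot plate first: push its black captive wing knob down and turn it clockwise about a quarter turn until it catches and stays down when let go. Then pinch the bare output shaft, feel for its flat and turn the shaft until the flat faces the hole in the guard sheet. Pick up the toothed pulley, lower it, hub up, over the shaft with its set screw towards the hole and finish still holding it there: screw level with the hole and pressed gently against the flat, pulley clear of the bearing below, so that a colleague can tighten the screw through the hole; leave the other things on the bench alone.

Things in the scene. Friction and masses are not known exactly. Their poses are not given: they have to be found in the camera images.
- drive: fixed bench drive: grey gear housing (92 x 100 mm, top 55 mm above the bench) on a steel foot plate. Origin: on the bench under the shaft's axis, z up. On its -y side an upright guard sheet (66 mm wide, top at 113 mm, inner face 63 mm from the shaft's axis); on its -x side a low flange (74 mm wide, top at 30 mm) with the knob. A bearing boss (25 mm wide) surrounds the shaft up to 69 mm
- key_hole (a point): centre of the round 16 mm hole in the guard sheet: 65 mm from the shaft's axis in the drive's -y direction, 100 mm above the bench
- spindle_turn (a joint): angle of the output shaft: 0 when its flat faces the hole in the guard, growing counterclockwise seen from above; it starts between -1.5 and -0.4 (flat towards the -x, knob side). It turns with a drag of 0.05 N m and stays where it is left
- spindle: the bare vertical steel shaft, 14 mm in diameter with one flat cut 3.5 mm deep (10.5 mm across the flat, 14 mm elsewhere; pinched, the opening reads 1 to 2 mm less). Origin: on its axis, 75 mm above the bench, where the flat begins; the flat faces the body's own -y and runs up to the shaft's end, 46 mm above the origin (121 mm above the bench); the last 5 mm are a cone that narrows to 9 mm
- knob_turn (a joint): turn of the captive knob, growing clockwise seen from above, range 0 to 1.6 rad; starts at 0 to 0.15. Its hidden lug can pass under the thread only while the knob is pushed down by 4 mm or more, and is caught beyond 1.0 rad; turn to about 1.4
- knob_push (a joint): how far the captive knob is pushed down, 0 to 7 mm (in m), against a spring of 6 N (up) to 10 N (down); once caught it stays 4 to 5 mm down by itself
- knob: the black wing knob: two wings, together 37 mm long along its own x and 12 mm thick along its own y, 24 mm tall. Origin on its axis, 17 mm below the wings' lower edge; own x points from the robot to the shaft (drive's x) at turn 0
- knob_grip (a point): the point to grip on the knob: on its axis, 95 mm from the shaft in the drive's -x direction, 64 mm above the bench when up; the wings reach from 17 mm below this point to 7 mm above
- pulley: the loose aluminium belt pulley, 0.1 to 0.16 kg, standing on the bench hub up: toothed part 44 mm in diameter and 12 mm tall, above it a hub 30 mm in diameter up to 34 mm; bore 16.8 mm right through. Origin: centre of its underside; the set screw points along its own -y. Grip the hub along the pulley's own x, so that the set screw stays free
- set_screw: slotted set screw in the pulley's hub. Origin: on the pulley's axis at the screw's height, 23 mm above the underside; the screw lies along its own -y. Its head (8 mm wide) ends 22 mm from the axis; its tip (4 mm wide) stands out into the bore to 4.3 mm from the axis, so the pulley goes down only with the tip over the flat, with about 0.8 mm of play
- screwdriver: bystander: screwdriver, 24 x 166 x 24 mm, lying on the bench
- tape_roll: bystander: white roll of tape, 51 x 51 x 20 mm, lying flat
- stopper: bystander: glass stopper, 25 x 25 x 44 mm, standing
- clip: bystander: small joint clip, 30 x 27 x 17 mm
Mind the look-alikes: they are no part of the job. Several things look just like the pulley: the one meant starts farthest from the robot's base.

How it is judged:
By the outcome, as a careful person would: the job done as asked, in the order asked, and still so for the second after the job is handed in, while the arm keeps its last pose, push and grip.
It also fails if it takes over 64 s, if anything falls off the work surface, if the arm or the gripper's body presses on something with over 40 N, if the wrist force passes 120 N, or if a joint passes its speed limit or range.

## Working session

There is one attempt and no reset: what is moved stays moved. The work goes in short steps, each a Python script; the robot and the scene stay as the last script left them, time stands still between calls to the robot, and variables do not carry over. Pictures are saved under pics/ and viewed, at most 10 in all, crops included, and the job is handed in when it is done.

```bash
mkdir -p pics; cat > h.py <<'E'
from rig import manip as m
import numpy as np, cv2
from scipy.spatial.transform import Rotation as R
def snap(n,f):
    p=m.get_position(); o=m.get_ee_rot()
    c=m.camera(n); cv2.imwrite(f,c["image"][:,:,::-1]); np.save(f+'.npy',{k:v for k,v in c.items()}|{'p':p,'o':o},allow_pickle=True); return c
def ray(c,u,v):
    d=np.array([(u-c['cx'])/c['fx'],(v-c['cy'])/c['fy'],1.]); T=np.array(c['cam_to_world']); return T[:3,3],T[:3,:3]@d
def atz(c,u,v,z):
    o,d=ray(c,u,v); return o+d*(z-o[2])/d[2]
def proj(c,P):
    T=np.linalg.inv(np.array(c['cam_to_world'])); q=T[:3,:3]@np.array(P)+T[:3,3]; return c['fx']*q[0]/q[2]+c['cx'],c['fy']*q[1]/q[2]+c['cy']
def load(f): return np.load(f+'.npy',allow_pickle=True).item()
E
python3 - <<'E'
from h import *
for n in("scene","side","wrist"):
    c=snap(n,f'pics/{n}0.png'); print(n,c['fx'],c['cx'],c['cy'],np.round(c.get('cam_to_world',c.get('mount')),3).tolist())
print(m.get_time(),m.get_ee_rot(),m.get_width(),m.get_contact_force())
E
```

```text
scene 486.171119040852 313.4346908834849 238.04901048676714 [[0.564, -0.392, 0.727, -0.257], [-0.826, -0.246, 0.507, -0.652], [-0.02, -0.886, -0.463, 0.567], [0.0, 0.0, 0.0, 1.0]]
side 469.0315078724515 323.4668862138737 234.6065998790433 [[0.947, -0.128, 0.295, 0.148], [-0.322, -0.372, 0.871, -1.08], [-0.002, -0.919, -0.393, 0.536], [0.0, 0.0, 0.0, 1.0]]
wrist 371.64829954431775 322.46540793479704 239.17625461607707 [[0.001, -0.959, -0.282, 0.072], [1.0, 0.001, 0.0, 0.0], [-0.0, -0.282, 0.959, -0.121], [0.0, 0.0, 0.0, 1.0]]
0.15 [-6.97466810e-01 -3.06289836e+00  1.79571093e-03] 0.08553253020905989 [-0.24673784  0.28117405 -1.45866944]
```

View pics/scene0.png

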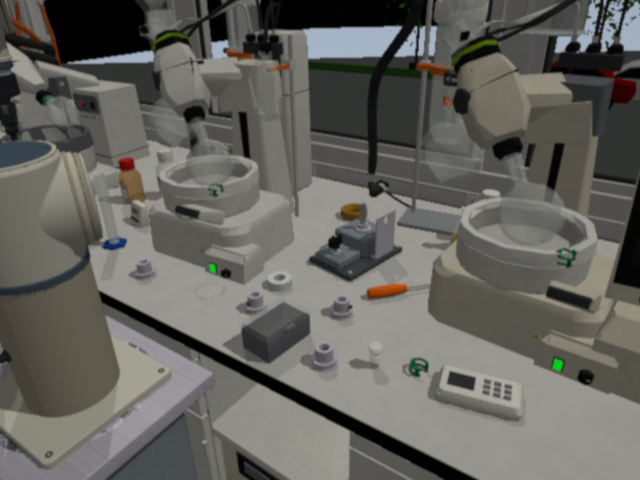

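View pics/side0.png

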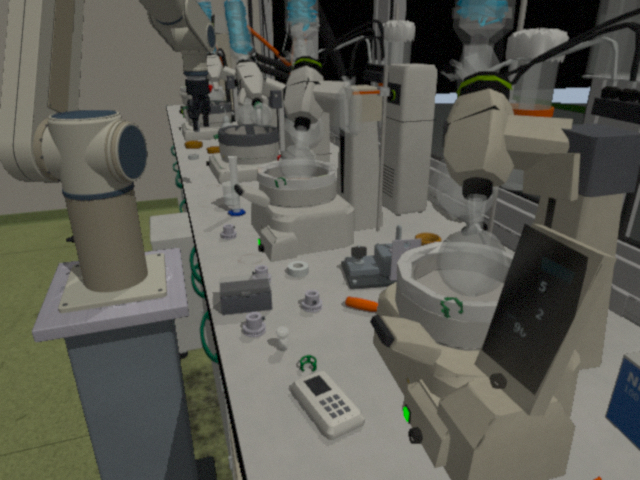

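Scene view: pulleys at about (144,270), (255,302), (342,307), (324,355) and the drive at (357,245) with its guard to the right. The side view shows the same things. Next I'll enlarge both.

```bash
python3 - <<'E'
from h import *
c=load('pics/scene0.png'); s=load('pics/side0.png')
for u,v in[(144,275),(255,308),(342,314),(324,363)]: p=atz(c,u,v,0); print(p,np.hypot(*p[:2]))
for u,v in[(312,304),(254,329),(229,234),(261,275)]: p=atz(s,u,v,0); print('side',p,np.hypot(*p[:2]))
a=cv2.resize(c['image'][190:290,300:410],(660,600),interpolation=cv2.INTER_CUBIC)
cv2.imwrite('pics/c1.png',a[:,:,::-1])
b=cv2.resize(c['image'][285:330,320:370],(400,360),interpolation=cv2.INTER_CUBIC)
d=cv2.resize(s['image'][285:320,290:335],(400,311),interpolation=cv2.INTER_CUBIC)
e=np.zeros((600,800,3),np.uint8); e[:360,:400]=b; e[:311,400:]=d
cv2.imwrite('pics/c2.png',e[:360,:,::-1])
E
```

```text
[0.28514    0.18941041 0.        ] 0.3423172885577714
[ 0.32376791 -0.10105737  0.        ] 0.3391728941442845
[ 0.40005845 -0.25620918  0.        ] 0.4750683239084791
[ 0.26627203 -0.30216472  0.        ] 0.40274596573018495
side [ 0.40407042 -0.2462997   0.        ] 0.4732192412805412
side [ 0.26764105 -0.2980751   0.        ] 0.40060017027981404
side [0.29107886 0.2004075  0.        ] 0.35339788875640976
side [ 0.3272389  -0.07972984  0.        ] 0.3368117301914846
```

View pics/c1.png

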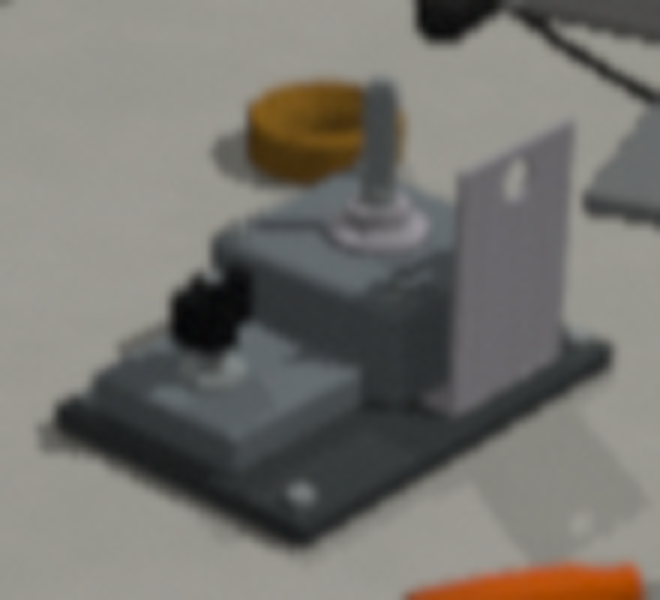

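View pics/c2.png

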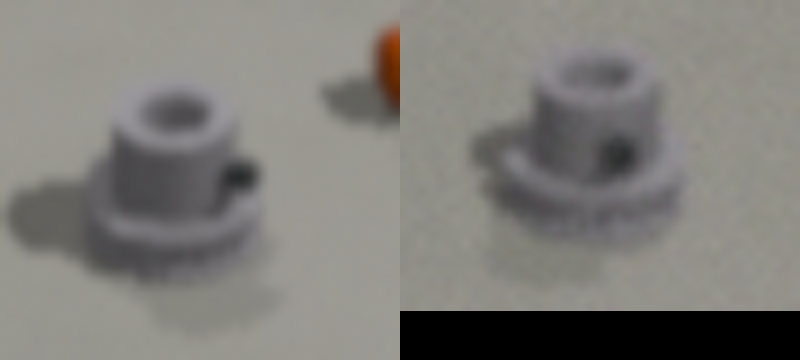

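Crop 1 shows the shaft tip at scene px (363.5,204), the boss top at (363.5,227), the hole at (386,220) and the knob top at (336,238). Crop 2 shows the farthest pulley with its screw pointing roughly to world −y.

```bash
python3 - <<'E'
from h import *
c=load('pics/scene0.png')
S=atz(c,363.5,204.2,.121);B=atz(c,363.5,227,.069);H=atz(c,385.8,220,.1);K=atz(c,335.5,238,.068)
print(S,B,H,K)
print(np.linalg.norm((S-H)[:2]),np.arctan2(*(H-S)[:2][::-1])+np.pi/2,np.linalg.norm((S-K)[:2]),np.arctan2(*(S-K)[:2][::-1]))
p=atz(c,340.5,298.5,.034);print('pulley top',p,'screw',atz(c,320+238/8,285+175/8,.023))
# look
D=(S+B)/2
# tool down with tool x along world direction a: cam sits on tool +x side
def down(a): # tool y axis direction angle etc
    return R.from_matrix(np.array([[np.cos(a),np.sin(a),0],[np.sin(a),-np.cos(a),0],[0,0,-1]]).T).as_rotvec()
print(R.from_rotvec(m.get_ee_rot()).as_matrix())
for a in np.arange(-3.1,3.2,.4):
    print(round(a,2),m.solve_ik([D[0]-.05,D[1],.33],down(a)))
E
```

```text
[ 0.64068862 -0.16585916  0.121     ] [ 0.63115946 -0.17279404  0.069     ] [ 0.63256301 -0.22735328  0.1       ] [ 0.5522161  -0.14621599  0.068     ]
0.06202864527611271 -0.1313752965238002 0.09062693051310998 -0.21848163930669265
pulley top [ 0.40109163 -0.25195349  0.034     ] screw [ 0.40051073 -0.27291822  0.023     ]
[[-9.01404635e-01  4.32977367e-01 -5.32384588e-04]
 [ 4.32977694e-01  9.01404022e-01 -1.05132448e-03]
 [ 2.46939035e-05 -1.17817941e-03 -9.99999306e-01]]
-3.1 [-0.30083879  0.32487011  1.59120653  0.          1.22551601 -1.91322777]
-2.7 [-3.00838791e-01  3.24870110e-01  1.59120653e+00 -4.44089210e-16
  1.22551601e+00 -2.31322777e+00]
-2.3 None
-1.9 None
-1.5 None
-1.1 [-3.00838791e-01  3.24870110e-01  1.59120653e+00 -4.44089210e-16
  1.22551601e+00  2.36995754e+00]
-0.7 [-3.00838791e-01  3.24870110e-01  1.59120653e+00 -8.88178420e-16
  1.22551601e+00  1.96995754e+00]
-0.3 [-0.30083879  0.32487011  1.59120653  0.          1.22551601  1.56995754]
0.1 [-3.00838791e-01  3.24870110e-01  1.59120653e+00 -8.88178420e-16
  1.22551601e+00  1.16995754e+00]
0.5 [-3.00838791e-01  3.24870110e-01  1.59120653e+00 -8.88178420e-16
  1.22551601e+00  7.69957536e-01]
0.9 [-0.30083879  0.32487011  1.59120653  0.          1.22551601  0.36995754]
1.3 [-0.30083879  0.32487011  1.59120653  0.          1.22551601 -0.03004246]
1.7 [-3.00838791e-01  3.24870110e-01  1.59120653e+00 -4.44089210e-16
  1.22551601e+00 -4.30042464e-01]
2.1 [-3.00838791e-01  3.24870110e-01  1.59120653e+00 -4.44089210e-16
  1.22551601e+00 -8.30042464e-01]
2.5 [-3.00838791e-01  3.24870110e-01  1.59120653e+00 -4.44089210e-16
  1.22551601e+00 -1.23004246e+00]
2.9 [-3.00838791e-01  3.24870110e-01  1.59120653e+00 -4.44089210e-16
  1.22551601e+00 -1.63004246e+00]
```

```bash
cat >> h.py <<'E'
def down(a): return R.from_matrix(np.array([[np.cos(a),np.sin(a),0],[np.sin(a),-np.cos(a),0],[0,0,-1]]).T).as_rotvec()
def wray(c,u,v):
    dx,dy=u-c['cx'],v-c['cy']; r=np.hypot(dx,dy)+1e-9; t=r/c['fx']
    d=np.array([dx/r*np.sin(t),dy/r*np.sin(t),np.cos(t)]); M=np.array(c['mount']); W=R.from_rotvec(c['o']).as_matrix()
    return W@M[:3,3]+c['p'], W@(M[:3,:3]@d)
def wz(c,u,v,z):
    o,d=wray(c,u,v); return o+d*(z-o[2])/d[2]
def wproj(c,P):
    M=np.array(c['mount']); W=R.from_rotvec(c['o']).as_matrix()
    q=M[:3,:3].T@(W.T@(np.array(P)-c['p'])-M[:3,3]); t=np.arctan2(np.hypot(q[0],q[1]),q[2]); n=np.hypot(q[0],q[1])
    return c['cx']+c['fx']*t*q[0]/n, c['cy']+c['fx']*t*q[1]/n
E
python3 - <<'E'
from h import *
m.move_to([.40,.18,.40],down(2.4))
m.move_to([.595,-.16,.27],down(2.97))
c=snap('wrist','pics/w1.png'); print(m.get_time(),c.keys(),m.get_position(),m.get_contact_force())
E
```

```text
3.3083 dict_keys(['image', 'fx', 'fy', 'cx', 'cy', 'mount']) [ 0.59523787 -0.15890294  0.27047262] [0.24693027 0.81407357 0.67395665]
```

View pics/w1.png

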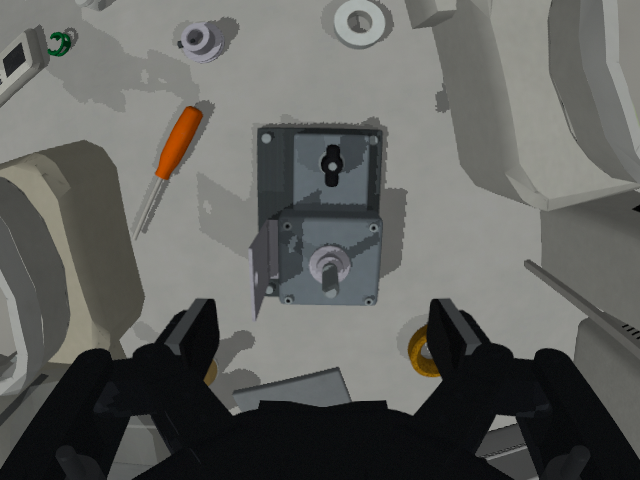

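The wrist view shows the knob at about (332,166), the shaft base at (330,263), the guard at (262,270) and the pulley at (199,42) with its screw at (182,45). I'll enlarge those parts.

```bash
python3 - <<'E'
import cv2
i=cv2.imread('pics/w1.png')
a=cv2.resize(i[130:310,240:390],(500,600),interpolation=cv2.INTER_CUBIC)
b=cv2.resize(i[10:70,165:235],(300,257),interpolation=cv2.INTER_CUBIC)
d=cv2.resize(i[240:305,300:360],(300,325),interpolation=cv2.INTER_CUBIC)
import numpy as np
e=np.zeros((600,800,3),np.uint8); e[:,:500]=a; e[:257,500:]=b; e[270:595,500:]=d
cv2.imwrite('pics/c3.png',e)
E
```

```text
(no output)
```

View pics/c3.png

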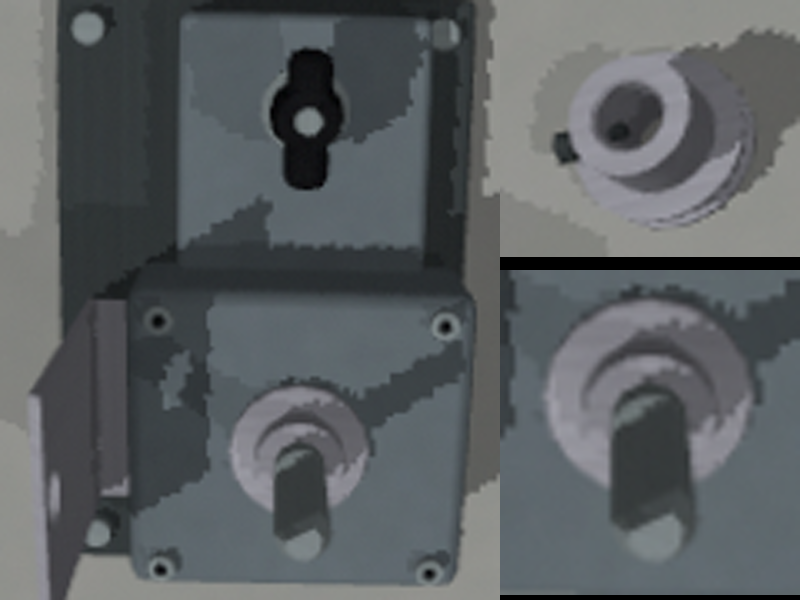

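```bash
python3 - <<'E'
from h import *
c=load('pics/w1.png')
f=lambda u,v:(240+u/3.3333,130+v/3.3333)
g=lambda u,v,z:wz(c,*f(u,v),z)
S=g(304,543,.121);K=g(308,121,.071);print('tip',S,'knob',K)
s=[g(157,320,.055),g(446,326,.055),g(430,573,.055),g(160,568,.055)]
print('housing',np.mean(s,0)); print([np.round(x,4) for x in s])
print('boss',g(300,450,.069), g(301,440,.069))
for A,B in((s[0],s[3]),(s[1],s[2]),(K,S)): print('yaw',np.arctan2(*(B-A)[:2][::-1]))
for A,B in((s[0],s[1]),(s[3],s[2])): print('yaw',np.arctan2(*(B-A)[:2][::-1])-np.pi/2)
w1,w2=g(310,48,.071),g(305,188,.071);print('wing',w1,w2,np.arctan2(*(w2-w1)[:2][::-1]))
P=wz(c,195.8,36.4,.034);Q=wz(c,180.2,44.3,.023);print('pul',P,Q,np.linalg.norm((P-Q)[:2]),np.arctan2(*(Q-P)[:2][::-1])+np.pi/2)
H=g(55,492,.1);print('hole',H,np.arctan2(*(H-S)[:2][::-1])+np.pi/2,np.linalg.norm((H-S)[:2]),np.linalg.norm((K-S)[:2]))
E
```

```text
tip [ 0.64848307 -0.16077629  0.121     ] knob [ 0.55476494 -0.14304665  0.071     ]
housing [ 0.64966589 -0.16106751  0.055     ]
[array([ 0.6041, -0.1938,  0.055 ]), array([ 0.6196, -0.1138,  0.055 ]), array([ 0.6953, -0.1283,  0.055 ]), array([ 0.6797, -0.2083,  0.055 ])]
boss [ 0.64404047 -0.16000922  0.069     ] [ 0.64117319 -0.15925467  0.069     ]
yaw -0.18952883262327952
yaw -0.18845962742599479
yaw -0.18697082600313897
yaw -0.19136137016264443
yaw -0.19314761856210794
wing [ 0.53614746 -0.13939272  0.071     ] [ 0.57197505 -0.1467193   0.071     ] -0.20171424472727964
pul [ 0.4022778  -0.25199265  0.034     ] [ 0.40204152 -0.27320112  0.023     ] 0.02120979504769954 -0.011140244508970554
hole [ 0.63353112 -0.2225494   0.1       ] -0.2374789175054941 0.06355688471443903 0.09538043668865633
```

```bash
python3 - <<'E'
from h import *
K=np.array([.5548,-.1430]); a=2.945
P=lambda z:[K[0],K[1],z]
m.command_gripper(.04)
m.move_to(P(.14),down(a)); m.servo_line(P(.068),rate=.08)
print(m.get_contact_force())
m.command_gripper(0,60); print('w',m.get_width(),m.get_grip_force(),m.get_contact_force())
m.servo_line(P(.062),rate=.03); print(m.get_contact_force(),m.get_position())
m.move_to(P(.062),down(a-.7)); print(m.get_contact_force(),m.get_torque(),m.get_position())
m.move_to(P(.062),down(a-1.4)); m.hold(.2);print(m.get_contact_force(),m.get_torque(),m.get_position(),m.get_time())
E
```

```text
[-0.31732642 -0.5812331   0.5396629 ]
w 0.01820998713665749 58.481878193852026 [-1.48576025 -4.34292131  5.26672284]
[-3.37852423 -2.41801384  9.09027199] [ 0.5551812  -0.14358005  0.06314894]
[-4.16624533 -6.02160879  8.54222224] [-1.04636528  0.77312594  0.00438858] [ 0.55485162 -0.14406726  0.06323125]
[-7.015823   -8.32979311  9.64072012] [-1.24085027  1.05215177 -0.08266073] [ 0.55426348 -0.14423786  0.06306341] 7.7583
```

```bash
python3 - <<'E'
from h import *
K=np.array([.5548,-.1430]); a=2.945
P=lambda z:[K[0],K[1],z]
m.command_gripper(.045); m.servo_line(P(.15),rate=.15)
m.move_to([.52,-.14,.2],down(2.95))
c=snap('wrist','pics/w2.png'); s=snap('scene','pics/s2.png')
u,v=map(int,wproj(c,[.5548,-.143,.07])); print(u,v,m.get_time())
i=cv2.resize(c['image'][v-50:v+50,u-60:u+60],(480,400),interpolation=cv2.INTER_CUBIC)
j=cv2.resize(s['image'][215:265,305:345],(320,400),interpolation=cv2.INTER_CUBIC)
cv2.imwrite('pics/c4.png',np.hstack([i,j])[:,:,::-1])
E
```

```text
Traceback (most recent call last):
  File "h.py", line 22, in wproj
    M=np.array(c['mount']); W=R.from_rotvec(c['o']).as_matrix()
                                            ~^^^^^
KeyError: 'o'
```

```bash
python3 - <<'E'
from h import *
c=load('pics/w2.png'); s=load('pics/s2.png')
u,v=map(int,wproj(c,[.5548,-.143,.07])); print(u,v,m.get_time())
i=cv2.resize(c['image'][v-50:v+50,u-60:u+60],(480,400),interpolation=cv2.INTER_CUBIC)
j=cv2.resize(s['image'][215:265,305:345],(320,400),interpolation=cv2.INTER_CUBIC)
cv2.imwrite('pics/c4.png',np.hstack([i,j])[:,:,::-1])
E
```

```text
326 282 10.2417
```

View pics/c4.png

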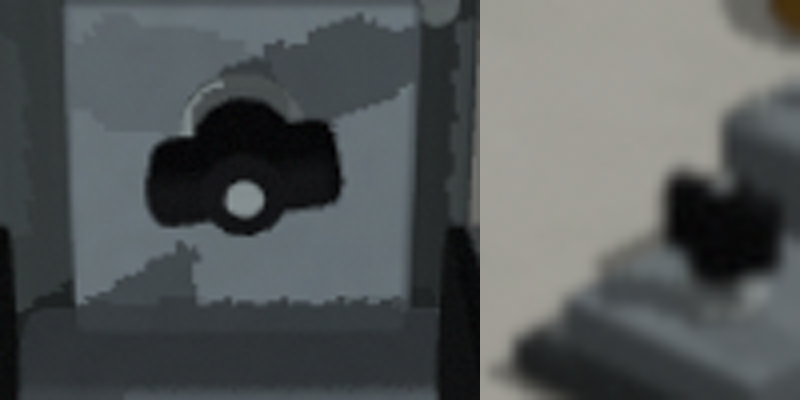

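Knob wings now lie crosswise (turned about 1.35 rad), with the pin at wrist px (327,281.5). I'll check its height by triangulation.

```bash
python3 - <<'E'
from h import *
c=load('pics/w2.png');d=load('pics/w1.png'); S=np.array([.6487,-.1608]);k=S-.095*np.array([np.cos(-.19),np.sin(-.19)]);print(k)
for z in(.062,.066,.07,.074): print(z,wproj(c,[*k,z]),wproj(d,[*k,z]))
# wing-length estimate
f=lambda u,v:(266+u/4,232+v/4)
a,b=f(148,183),f(342,163)
for z in(.058,.066,.07): print(z,np.linalg.norm(wz(c,*a,z)-wz(c,*b,z)), np.arctan2(*(wz(c,*a,z)-wz(c,*b,z))[:2]))
E
```

```text
[ 0.5554096 -0.1428584]
0.062 (np.float64(327.2041690545469), np.float64(278.967831561692)) (np.float64(332.4626008972416), np.float64(166.0670704608347))
0.066 (np.float64(327.26823241756637), np.float64(281.0230659579645)) (np.float64(332.5841933486434), np.float64(166.47334378441656))
0.07 (np.float64(327.3339553195332), np.float64(283.1339272139416)) (np.float64(332.70875786834824), np.float64(166.88964356939735))
0.074 (np.float64(327.4013985010331), np.float64(285.3025626801298)) (np.float64(332.8364044161895), np.float64(167.3163444375346))
0.058 0.037148653490858705 -3.059556352033125
0.066 0.03601726187104347 -3.059556352033126
0.07 0.03545156606113589 -3.059556352033125
```

The pin reads 67 mm high, so the knob is about 4 mm down and turned about 1.4 rad: it has caught. Next is the shaft.

```bash
python3 - <<'E'
from h import *
S=[.6487,-.1608]; a=2.952
m.command_gripper(.04)
m.move_to(S+[.19],down(a-1.1)); m.servo_line(S+[.103],rate=.1)
print(m.get_contact_force())
m.command_gripper(0,30); m.hold(.2)
print('w',m.get_width(),m.get_grip_force(),m.get_contact_force(),m.get_torque(),m.get_position(),m.get_time())
E
```

```text
[0.26892401 0.25925752 1.5801709 ]
w 0.009833232953296444 30.681197717785835 [-0.73962114  0.07363005  4.43479636] [-0.02189456  0.28420815  0.05155131] [ 0.6489899  -0.1609758   0.10380001] 13.0917
```

```bash
python3 - <<'E'
from h import *
S=[.6487,-.1608]; a=2.952
m.command_gripper(0,60); m.hold(.2)
print('w',m.get_width(),m.get_contact_force(),m.get_torque())
m.command_gripper(.03); 
m.move_to(S+[.103],down(a-1.25)); m.command_gripper(0,40);m.hold(.1); print('w-1.25',m.get_width(),m.get_torque()[2])
m.command_gripper(.03); 
m.move_to(S+[.103],down(a-1.1)); m.command_gripper(0,40);m.hold(.1); print('w-1.1',m.get_width(),m.get_torque()[2],m.get_time())
E
```

```text
w 0.00945320678079834 [-2.44069088  0.93473568  7.20277566] [-0.02419705  0.27084928  0.01895286]
w-1.25 0.010209015360233581 0.04790010939863918
w-1.1 0.009712274126853734 0.07213739388038956 15.5083
```

```bash
python3 - <<'E'
from h import *
S=[.6487,-.1608]; a=2.952
m.command_gripper(0,70)
m.move_to(S+[.103],down(a)); m.hold(.1); print('w',m.get_width(),m.get_torque()[2],m.get_contact_force())
m.command_gripper(.03); m.command_gripper(0,70); m.hold(.1); print('w',m.get_width(),m.get_torque()[2])
m.command_gripper(.045); m.servo_line(S+[.19],rate=.2)
m.move_to([.60,-.16,.24],down(a))
snap('wrist','pics/w3.png'); print(m.get_time())
c=load('pics/w3.png'); u,v=map(int,wproj(c,S+[.1])); print(u,v)
cv2.imwrite('pics/c5.png',cv2.resize(c['image'][v-50:v+50,u-70:u+50],(720,600),interpolation=cv2.INTER_CUBIC)[:,:,::-1])
E
```

```text
w 0.009448480020779913 -0.004448066975782136 [-3.76606323  5.38448446  7.04385418]
w 0.008994036017539403 0.01740345486833507
19.0417
332 293
```

View pics/c5.png

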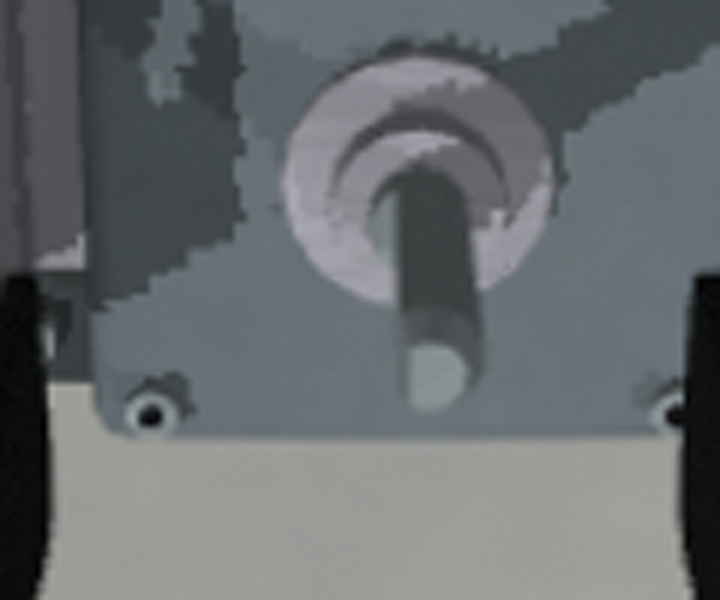

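The flat now faces left, towards the guard (the clear sliver on the shaft's left side), and the tip is around crop (437,375). Next I'll fetch the pulley.

```bash
python3 - <<'E'
from h import *
P=[.4023,-.252]; a=np.pi/2-.011
m.command_gripper(.05)
m.move_to(P+[.14],down(a)); m.servo_line(P+[.036],rate=.1); print(m.get_contact_force())
m.command_gripper(0,50); print('w',m.get_width(),m.get_grip_force(),m.get_contact_force(),m.get_torque())
m.servo_line(P+[.2],rate=.15); print(m.get_contact_force(),m.get_width())
m.move_to([.6487,-.1608,.23],down(2.952-np.pi/2)); m.hold(.2)
c=snap('wrist','pics/w4.png'); print(m.get_time(),m.get_position())
cv2.imwrite('pics/c6.png',cv2.resize(c['image'][280:400,240:400],(800,600),interpolation=cv2.INTER_CUBIC)[:,:,::-1])
E
```

```text
[0.11719988 0.09067172 0.24703083]
w 0.02760027354670846 49.443811532109976 [-0.19733704  0.59913732  4.73647546] [ 0.08664233  0.12082049 -0.0083537 ]
[-0.3043659  -0.18438254 -0.95939569] 0.027148236379944367
24.325 [ 0.64787852 -0.16167553  0.23014011]
```

View pics/c6.png

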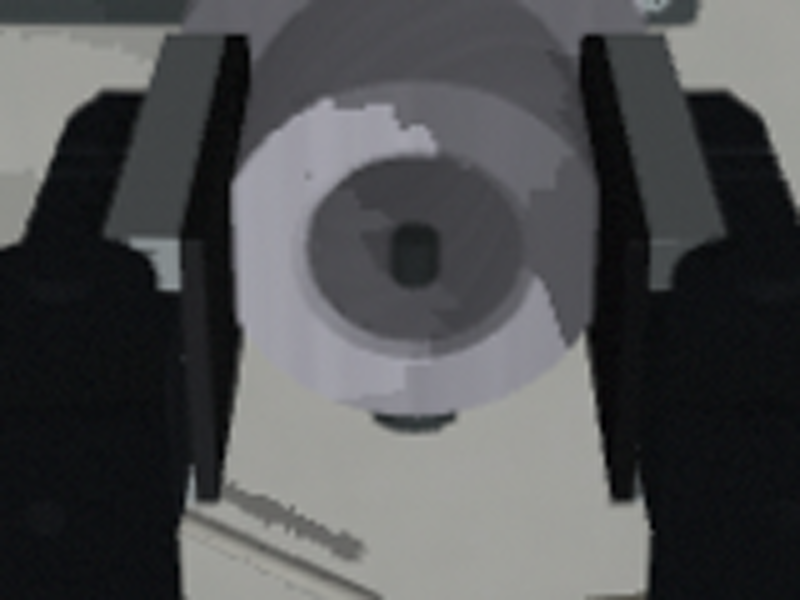

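The crop shows the hub top centred at (415,248), i.e. wrist px (323,329.6), with the screw straight below it, so the yaw is good.

```bash
python3 - <<'E'
from h import *
c=load('pics/w4.png'); p=m.get_position(); print(p, m.get_ee_rot(), down(2.952-np.pi/2))
q=wz(c,323,329.6,c['p'][2]-.002); print('hub',q,q-c['p'], 'tool', R.from_rotvec(c['o']).as_matrix().T@(q-c['p']))
# shaft tip refined from w3: crop centre (437,375) scale 6, origin (262,243)
d=load('pics/w3.png'); print('tip',wz(d,262+437/6,243+377/6,.121),d['p'])
for k in((402,372),(470,372),(437,342),(437,411)): print(wz(d,262+k[0]/6,243+k[1]/6,.121))
E
```

```text
[ 0.64787852 -0.16167553  0.23014011] [-2.42293629e+00 -1.99953028e+00  2.56089646e-04] [2.42173686 2.00119839 0.        ]
hub [ 0.64802512 -0.16199087  0.22802942] [ 0.00035965 -0.00019845 -0.002     ] tool [-0.00012637  0.00039177  0.00199982]
tip [ 0.64870402 -0.16000881  0.121     ] [ 0.59917268 -0.1599289   0.23927077]
[ 0.64724219 -0.16399598  0.121     ]
[ 0.64880637 -0.156018    0.121     ]
[ 0.64410656 -0.15918932  0.121     ]
[ 0.65324015 -0.16081593  0.121     ]
```

```bash
cat > d.py <<'E'
from h import *
T=np.array([.6483,-.1607]); O=down(2.952-np.pi/2); e=np.zeros(2)
def go(z,rate=.05,T=T):
    m.servo_line([*(T+e),z],O,rate=rate)
def corr(T=T):
    global e
    e=e+np.clip(T-m.get_position()[:2],-.002,.002)
def rep(*x):
    f=m.get_contact_force(); print(*x,np.round(m.get_position(),4),np.round(f,1),np.round(m.get_torque(),2)); return f
E
python3 - <<'E'
import d; from d import *
go(.165,.1); m.hold(.15); corr(); go(.162); m.hold(.15); corr(); f0=rep('pre')
for z in np.arange(.159,.1125,-.003):
    go(z); f=rep(round(z,4))
    if abs(f[2]-f0[2])>8 or np.hypot(*(f-f0)[:2])>15: print('stop');break
print(d.e,m.get_time())
E
```

```text
pre [ 0.6478 -0.1606  0.1621] [ 1.1  0.8 -0.7] [-0.05 -0.01 -0.03]
0.159 [ 0.6481 -0.1607  0.1587] [ 0.5 -0.4 -0.9] [0.04 0.04 0.03]
0.156 [ 0.6481 -0.1607  0.1556] [ 0.1 -0.1 -1.7] [0.01 0.04 0.03]
0.153 [ 0.6481 -0.1607  0.1527] [-0.5 -0.5 -1.3] [-0.05  0.02  0.05]
0.15 [ 0.6481 -0.1607  0.1497] [-0.4  0.3 -1.2] [ 0.03  0.02 -0.  ]
0.147 [ 0.6481 -0.1607  0.1467] [ 0.5 -0.2 -1.9] [ 0.01 -0.02  0.03]
0.144 [ 0.6481 -0.1607  0.1437] [-0.3  0.2 -3.2] [ 0.03  0.04 -0.  ]
0.141 [ 0.6481 -0.1607  0.1407] [-0.1  0.6 -2.1] [ 0.02 -0.02  0.03]
0.138 [ 0.6481 -0.1606  0.1377] [ 0.8 -0.1 -0.7] [ 0.03  0.01 -0.02]
0.135 [ 0.6481 -0.1606  0.1348] [-1.3 -0.2 -1.2] [-0.01  0.02 -0.03]
0.132 [ 0.6481 -0.1607  0.1317] [-1.1  0.9 -1.5] [-0.03 -0.01 -0.03]
0.129 [ 0.6481 -0.1606  0.1287] [-0.2  0.7 -1.8] [-0.02  0.01 -0.03]
0.126 [ 0.6481 -0.1607  0.1258] [-0.1 -0.9 -1.2] [ 0.01 -0.03  0.  ]
0.123 [ 0.6481 -0.1607  0.1227] [-0.2  0.2 -0.9] [-0.04  0.02  0.01]
0.12 [ 0.6481 -0.1606  0.1197] [ 0.9 -0.2 -1.5] [ 0.08  0.02 -0.06]
0.117 [ 0.6481 -0.1606  0.1167] [-0.4 -0.3 -1.2] [-0.06 -0.06 -0.02]
0.114 [ 0.6481 -0.1607  0.1137] [ 0.3  0.1 -0.9] [-0.06 -0.03 -0.02]
[-1.53310913e-05 -1.62814368e-06] 29.675
```

```bash
python3 - <<'E'
from d import *
u=np.array([.189,.982]); go(.1133,.03); m.hold(.2); f0=np.mean([m.get_contact_force() for _ in range(5)],0); 
for s in np.arange(.0003,.0045,.0003):
    go(.1133,.01,T+u*s); m.hold(.15)
    f=rep(round(s,4)); g=-(f-f0)[:2]@u; print(round(g,2))
    if g>5: break
m.hold(1); rep('end'); print(m.get_time(),m.get_width())
c=snap('side','pics/sd5.png'); w=snap('wrist','pics/w5.png')
i=cv2.resize(c['image'][225:295,335:435],(500,350),interpolation=cv2.INTER_CUBIC)
j=cv2.resize(w['image'][270:410,260:380],(300,350),interpolation=cv2.INTER_CUBIC)
cv2.imwrite('pics/c7.png',np.hstack([i,j])[:,:,::-1])
E
```

```text
0.0003 [ 0.6484 -0.1604  0.1133] [-0.3  0.5 -1.2] [ 0.01  0.04 -0.03]
-0.74
0.0006 [ 0.6484 -0.1601  0.1133] [ 0.4  0.3 -1.8] [ 0.01  0.04 -0.02]
-0.72
0.0009 [ 0.6484 -0.1598  0.1133] [-0.2  0.4 -1.4] [ 0.   -0.03 -0.03]
-0.74
0.0012 [ 0.6485 -0.1596  0.1133] [ 0.5 -0.7 -2. ] [-0.17 -0.   -0.02]
0.22
0.0015 [ 0.6486 -0.1594  0.1133] [-0.6 -3.1 -1.4] [-0.57  0.1  -0.03]
2.8
0.0018 [ 0.6486 -0.1593  0.1133] [-1.2 -5.  -1.8] [-0.76  0.22 -0.05]
4.78
0.0021 [ 0.6486 -0.1592  0.1133] [-1.8 -6.8 -1.6] [-0.92  0.23 -0.  ]
6.68
end [ 0.6486 -0.1592  0.1133] [-1.  -5.  -2.8] [-0.95  0.17 -0.02]
33.925 0.027623985902333628
```

View pics/c7.png

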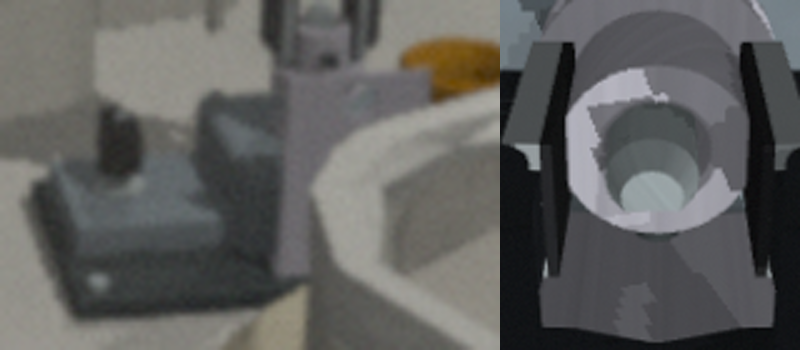

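The wrist view shows the shaft inside the bore with the screw towards the guard. Contact came after about 1.1 mm of travel, as expected for screw tip on flat, and the push is steady at about 5 N.

```bash
python3 -c "
from h import *
print(m.sign_off())"
```

```text
the job is handed in; nothing more can be done
None
```

The job is handed in, with no verdict returned: the knob is caught down, the flat faces the hole, and the arm holds the pulley hub up with its set screw level with the hole and pressed against the flat at about 5 N, its underside about 8 mm above the bearing.

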